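# Level the board holder and lock it with its pin

## Robot

A 6-joint arm with a two-finger parallel gripper is mounted at the origin on the work surface. World frame = base frame: x ahead of the robot, y to its left, z up, the work surface at z = 0. Lengths are in m, angles in rad, forces in N, time in s.
With the tool pointing down it reaches from about 0.35 to 0.975 m from the base axis. Payload 4.9 kg.
Tool frame: the origin (TCP) lies on the centre line of the jaws, within the pads' length; the fingertips stand 8 mm ahead of it and the grasp point (between the pads) lies 11 mm behind it; z points along the fingers, y is the direction in which the jaws open and shut (so a half turn about z gives the same grasp; the last joint's range is limited). The gripper opens to 85 mm and grips with 20 to 120 N. Pads are 22 mm wide; open, the fingers measure 114 mm over their backs; the gripper's body (76 mm by 85 mm) begins 54 mm behind the grasp point. The pads swing forward as they close: fully open they stand 13 mm farther back than shut.
Start: joints at [-1.381, 0.053, 1.613, -0, 1.476, -0.119], TCP at [0.19, -0.595, 0.214] pointing down, gripper open.
Joint ranges: [-3.01, 3.01], [-1.01, 2.22], [0.06, 2.58], [-1.02, 4.17], [0.09, 2.62], [-3.14, 3.14]. Speed limits (rad/s): [2.57, 2.57, 3.14, 3.14, 3.14, 3.14].

## Interface

Orientations are given as a rotation vector (axis times angle).
In Python, from station import get_obs, get_image, calibration, finish_job gives the robot as it stands. The module is installed in compiled form; this text tells all that it offers.
- The arm moves only by the shell command python3 -m jog 'ROWS' [FORCE]. ROWS is JSON, a list of rows, each a list of 7 numbers: the shift along the tool's x, y, z in cm, then the turn, a rotation vector about the tool's x, y, z in rad, then the closure in counts, from 0 (fully open) to 255 (shut). In form: [[dx, dy, dz, ax, ay, az, jaw], ...]. A call has 1 to 8 rows; each row is the pose to reach, as a shift and turn from the pose measured when the call began, along the tool's axes at that moment; what a row does not reach only later rows make up. A row lasts 1/12 s, in which the tool goes at most 41.7 mm and 7.16 degrees, less where a joint would pass 70% of its speed; a pose out of reach is approached as far as the arm can. A call with a gripper value outside its range is refused whole. The fingers move at their own pace and stop on an object; FORCE is the grip in N (left out, the last holds). Time passes only in rows, so rows that repeat a pose let the fingers close. It gives the time, the measured TCP pose, the force and the opening at its end, in the units of the state.
- get_obs(): the state, without advancing time (a new reading comes with each control period).
- get_image(name): name is "scene" or "top"; returns the picture (384x512x3 uint8, red, green, blue); there is no depth.
- calibration(name): a dict with "vfov" (degrees; the focal length in pixels is half the picture's height over the tangent of half this angle, whatever the lens; pixels are square), "cx", "cy" (the principal point, pixels), "R" (3x3) and "t" (3): a world point X has camera coordinates R X + t. Camera axes: x right, y down, z forward; pixel columns grow to the right and rows downward; lengths in m; the calibration is good to about 2 mm. A picture is of the moment at which its call begins. calibration takes no time and is no camera call.
- finish_job(): hands the job in, once; it reports no verdict.
The state is a dict: "t": time; "q": joint angles; "dq": joint speeds; "effort": joint torques, N m; "tool_pos": TCP position; "tool_rot": TCP orientation; "contact_force": force on the tool from outside, world axes, zero at the start; "wrist_torque": the same for the moment, N m; "opening": finger opening in m.
Only numpy, scipy, OpenCV 4.12 (cv2) and the standard library are available. Lean on these libraries where they do the work, as an engineer would, in place of code of your own. Each camera call takes 0.05 s, during which the arm holds its last target. There are 200 camera calls.

## Task

On the electronics bench, push the yellow tab of the tilted circuit-board holder down until the board lies level on its stop; this lines up the cross-hole hidden in its shaft with the hole in the top of the aluminium housing. Then take the pin with the tall orange knob from the wooden rack, push it down through the housing and the shaft until its collar sits fully home on the housing, and let go of it.

Things in the scene. Friction and masses are not known exactly. Their poses are not given: they have to be found in the camera images.
- press_tab (a point): Centre of the upper face of the yellow tab (40 mm near to far, 60 mm wide, 10 mm thick) at the raised near end of the board frame. z normal to the board, x towards the shaft, y along it. The shaft axis lies 110 mm along +x and 6 mm below. The frame starts 31 to 52 degrees above level and stays where left; about 3 N down on the tab turns it to a firm level stop, tab top then 64 mm above the bench.
- pin_hole (a point): Centre of the mouth of the 18 mm round hole in the top face (60 by 54 mm, 85 mm above the bench) of the aluminium housing at the shaft's +y end. z up, y along the shaft. The shaft axis passes 27 mm straight below. With the board level, the tab's centre (its upper face) is at x -110, y -87, z -21 mm in this frame.
- holder: The blue-based tilting circuit-board holder, fixed to the bench, yaw up to 17 degrees. Origin on the bench under its middle; x points from tab to shaft, y along the shaft. The shaft is 34 mm thick in the housing; its cross-hole (17 by 20 mm) lines up with the hole above when the board is level, within about 10 degrees, else it blocks the pin. Free room below for the pin's tip.
- lock_pin: Pin with tall orange knob, 90 g, upright in one of 3 wells (65 mm apart) of a wooden rack 66 mm high, 200 by 60 mm. Origin: centre of its collar's underside (28 mm wide, 4 thick), resting on the rack. z up, x along the row. Knob 20 mm wide, up to 44 mm above the origin; shank 12 mm thick, 60 long, last 12 tapering to 5. Black-ball and blue-disc pins beside it are the wrong ones.
Mind the look-alikes: they are no part of the job. Leave any turquoise look-alike of the lock_pin alone.

How it is judged:
On the way:
1. the board is turned level on its stop (within 8 degrees) (angle between press_tab's own z axis and vertical below 0.14 rad), for 0.2 s.
At the end, for the whole second after the job is handed in: The board is level within 11 degrees, and the orange-knobbed pin stands upright (within 11 degrees) through the housing's hole and the shaft, its collar within 5 mm of the housing's top and its middle within 10 mm of the hole's middle, released and at rest (angle between each of press_tab, lock_pin's own z axis and vertical below 0.2 rad and z of lock_pin in the frame of pin_hole between -0.005 and 0.005 m and horizontal distance between lock_pin and pin_hole below 0.01 m and linear speed of lock_pin below 0.02 m/s and contact force between lock_pin and the fingers below 0.1 N); the robot touches nothing.
It also fails if it takes over 58 s, if anything falls off the work surface, if the arm or the gripper's body presses on something with over 40 N, if the wrist force passes 120 N, or if a joint passes its speed limit or range.

## Working session

There is one attempt and no reset: what is moved stays moved. The work goes in short steps, Python scripts to look and compute and a shell command to move; the robot and the scene stay as the last step left them, time stands still between calls to the robot, and variables do not carry over. Pictures are saved under pics/ and viewed, about 8 in all and at most 12, crops included, and the job is handed in when it is done.

```bash
mkdir -p pics
cat > h.py <<'E'
import numpy as np, cv2
from scipy.spatial.transform import Rotation as Ro
from station import get_obs, get_image, calibration
def K(c):
    f=192/np.tan(np.radians(c["vfov"])/2); return f,c["cx"],c["cy"]
def ray(n,u,v):
    c=calibration(n); f,cx,cy=K(c); R=np.array(c["R"]); t=np.array(c["t"])
    return -R.T@t, R.T@np.array([(u-cx)/f,(v-cy)/f,1])
def onz(n,u,v,z):
    o,d=ray(n,u,v); return o+d*(z-o[2])/d[2]
def proj(n,X):
    c=calibration(n); f,cx,cy=K(c); p=np.array(c["R"])@np.array(X)+np.array(c["t"]); return np.array([f*p[0]/p[2]+cx,f*p[1]/p[2]+cy])
def tri(a,b):
    (o1,d1),(o2,d2)=ray(*a),ray(*b)
    s=np.linalg.lstsq(np.c_[d1,-d2],o2-o1,rcond=None)[0]
    p,q=o1+s[0]*d1,o2+s[1]*d2; return (p+q)/2,np.linalg.norm(p-q)
def blobs(im,lo,hi,amin=25):
    m=cv2.inRange(cv2.cvtColor(im,cv2.COLOR_RGB2HSV),lo,hi)
    n,l,s,c=cv2.connectedComponentsWithStats(m)
    return [(s[i].tolist(),c[i].round(1).tolist()) for i in range(1,n) if s[i][4]>amin]
def save(im,f): cv2.imwrite("pics/"+f,cv2.cvtColor(im,cv2.COLOR_RGB2BGR))
def totool(X): # world displacement target -> tool cm
    o=get_obs(); return Ro.from_rotvec(o["tool_rot"]).inv().apply(np.array(X)-o["tool_pos"])*100
E
python3 - <<'E'
from h import *
np.set_printoptions(precision=4,suppress=True)
for n in("scene","top"):
    im=get_image(n); save(im,n+"0.png"); c=calibration(n); print(n,c)
    for k,lo,hi in(("yel",(22,120,100),(34,255,255)),("or",(5,150,120),(20,255,255))): print(k,blobs(im,lo,hi))
o=get_obs();print(o)
E
```

```text
scene {'vfov': 49.921151531285616, 'cx': 250.42834610806673, 'cy': 196.90997299324818, 'R': array([[ 0.3317,  0.9434,  0.0004],
       [ 0.6757, -0.2373, -0.6979],
       [-0.6583,  0.2318, -0.7161]]), 't': array([-0.1829, -0.2893,  1.1801])}
yel [([141, 173, 34, 22, 695], [157.4, 183.8]), ([445, 315, 46, 31, 1068], [466.9, 329.7])]
or [([335, 197, 13, 22, 154], [339.5, 205.4])]
top {'vfov': 43.58989257468426, 'cx': 249.824681602219, 'cy': 188.6713794248366, 'R': array([[-0.017 , -0.9998, -0.0065],
       [-0.9926,  0.0177, -0.12  ],
       [ 0.1201,  0.0044, -0.9927]]), 't': array([0.0277, 0.5613, 0.9612])}
yel [([123, 43, 30, 28, 579], [137.7, 56.5]), ([326, 217, 32, 23, 511], [341.9, 228.0])]
or [([176, 158, 10, 11, 82], [180.3, 163.1])]
{'t': 0.1, 'q': array([-1.381 ,  0.0533,  1.6142,  0.    ,  1.476 , -0.119 ]), 'dq': array([ 0.0007, -0.0006, -0.0039, -0.0001,  0.0006,  0.002 ]), 'effort': array([  0.0001, -39.4899, -37.1364,  -0.0001,   0.0039,  -0.    ]), 'tool_pos': array([ 0.1898, -0.5948,  0.2131]), 'tool_rot': array([-3.1023, -0.4829,  0.0001]), 'contact_force': array([0.2035, 0.0112, 0.4317]), 'wrist_torque': array([ 0.0044,  0.058 , -0.0513]), 'opening': 0.08535094612881766}
```

View pics/scene0.png

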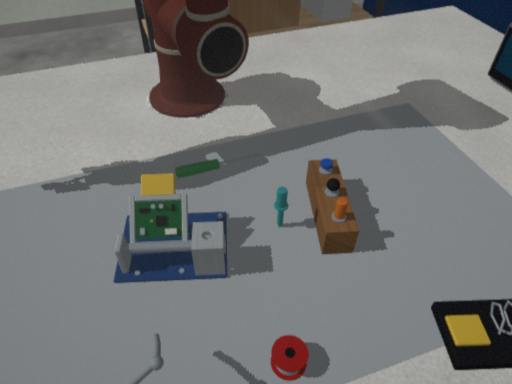

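View pics/top0.png

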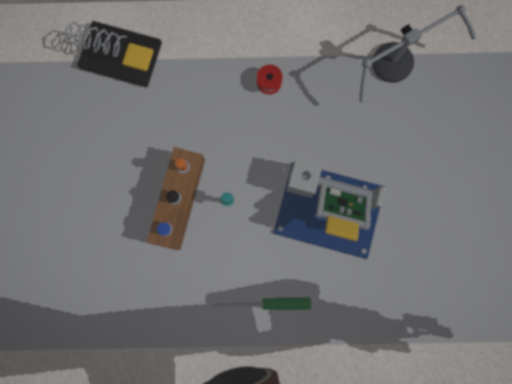

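The scene view shows the holder's tab at (157,184) and the housing hole near (206,236). In the top view they are at (342,228) and (306,176). 

Lock-pin candidates in the scene view:
- **Orange tall knob:** rack, (341,208), top view (181,164). This is the one that fits the description.
- **Black ball:** rack, (333,186).
- **Blue disc:** rack, (326,165).
- **Turquoise look-alike:** free-standing, (281,200).

The yellow blob at scene (467,330) is a sponge on the soldering tray, not the tab. I'll confirm with an enlarged crop.

Run:
```python
from h import *
s=get_image("scene");t=get_image("top")
a=cv2.resize(s[150:290,110:370],None,fx=3,fy=3,interpolation=cv2.INTER_CUBIC)[:, :780]
b=np.hstack([cv2.resize(t[145:265,265:395],None,fx=3,fy=3,interpolation=cv2.INTER_CUBIC),cv2.resize(t[145:265,145:275],None,fx=3,fy=3,interpolation=cv2.INTER_CUBIC)])
save(a,"cs.png");save(b,"ct.png")
np.set_printoptions(precision=4,suppress=True)
print("tab",tri(("scene",157.4,183.8),("top",341.9,228)))
print("knob",tri(("scene",341,207),("top",180.5,163)))
```

```text
tab (array([ 0.4739, -0.1509,  0.1294]), np.float64(0.0018207352224898074))
knob (array([0.6077, 0.1532, 0.0954]), np.float64(0.0016109801679750997))
```

View pics/cs.png

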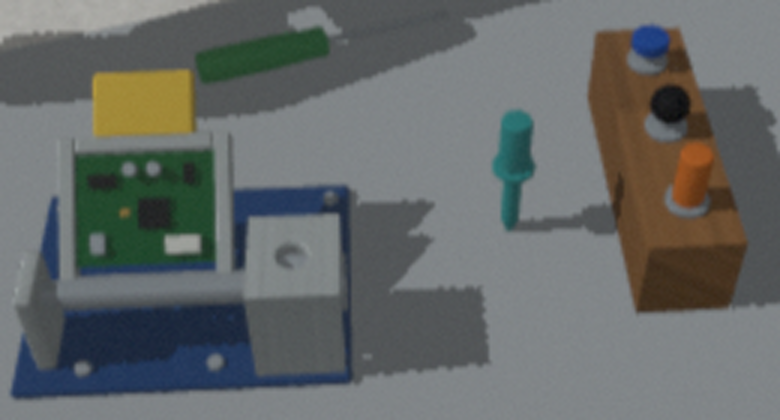

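View pics/ct.png

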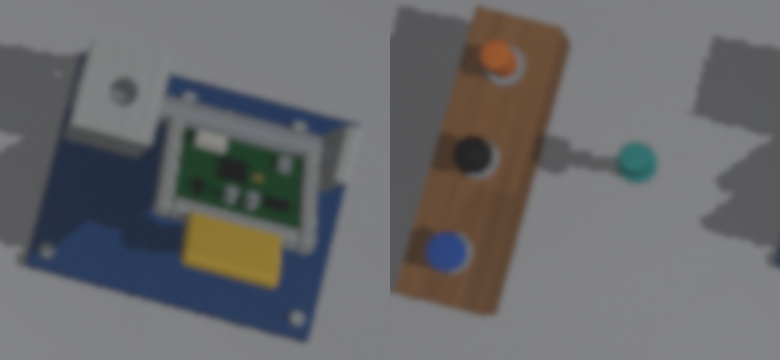

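The crops confirm the orange pin in the rack well nearest the viewer: its collar is at scene (339,217) and top (183,167). The hole mouth is at scene (207,235) and top (306,175). The turquoise pin stands at top (227,199), between rack and holder, so I must avoid it.

Run:
```python
from h import *
np.set_printoptions(precision=4,suppress=True)
S=lambda x,y:("scene",x/3+110,y/3+150)
T=lambda x,y:("top",x/3+265,y/3+145)
T2=lambda x,y:("top",(x-390)/3+145,y/3+145)
print("hole",onz(*S(292,255),.085),onz(*T(124,91),.085),tri(S(292,255),T(124,91)))
print("collar",onz(*S(687,201),.068),onz(*T2(505,66),.068),"knobtop",onz(*T2(497,54),.11),onz(*S(694,152),.11))
a,b,c=onz(*T(20,263),.004),onz(*T(305,341),.004),onz(*T(357,123),.004)
d,e=onz(*S(15,393),.004),onz(*S(350,380),.004)
for p,q in((a,b),(b,c),(d,e)): v=q-p; print(np.degrees(np.arctan2(v[1],v[0])),np.linalg.norm(v))
p,q=onz(*T2(470,8),.066),onz(*T2(393,290),.066); v=q-p; print("rack",np.degrees(np.arctan2(v[1],v[0])))
print("turq", tri(S(516,120),T2(637,160)))
```

```text
hole [ 0.5821 -0.0901  0.085 ] [ 0.58   -0.0941  0.085 ] (array([ 0.5807, -0.0921,  0.0842]), np.float64(0.0044743782129243025))
collar [0.608  0.1546 0.068 ] [0.6039 0.1508 0.068 ] knobtop [0.6047 0.1499 0.11  ] [0.6056 0.1533 0.11  ]
-106.26365032160895 0.2059582401937189
-16.07342822422933 0.15889571653065918
73.25812790238481 0.20140241412161083
rack 165.03591582664856
turq (array([0.5367, 0.0641, 0.1015]), np.float64(0.006278880642046515))
```

```bash
cat >> h.py <<'E'
def goal(X,yaw=np.radians(-105.5)):
    # tool-down goal at X with tool y along yaw -> row in tool frame
    o=get_obs(); R0=Ro.from_rotvec(o["tool_rot"]); y=np.array([np.cos(yaw),np.sin(yaw),0]); z=np.array([0,0,-1.])
    Rg=Ro.from_matrix(np.c_[np.cross(y,z),y,z])
    print("pos",o["tool_pos"].round(4),"F",o["contact_force"].round(1),"t",o["t"],"open",round(o["opening"],4),"q5",o["q"].round(2)[5])
    print("row",totool(X).round(2),(R0.inv()*Rg).as_rotvec().round(4))
E
python3 -c "
from h import *
goal([.472,-.15,.2])"
```

```text
pos [ 0.1898 -0.5951  0.2134] F [-0.3  1.1  0.2] t 0.2 open 0.0853 q5 -0.12
row [ 40.41 -33.82   1.39] [-1.200e-03  2.000e-04  5.793e-01]
```

```bash
R='[40.4,-33.8,1.2,0,0,0.58,255]'; python3 -m jog '[[40.4,-33.8,1.2,0,0,0.58,255],[40.4,-33.8,1.2,0,0,0.58,255],[40.4,-33.8,1.2,0,0,0.58,255],[40.4,-33.8,1.2,0,0,0.58,255],[40.4,-33.8,1.2,0,0,0.58,255],[40.4,-33.8,1.2,0,0,0.58,255],[40.4,-33.8,1.2,0,0,0.58,255],[40.4,-33.8,1.2,0,0,0.58,255]]' 40
python3 -c "
from h import *
goal([.469,-.148,.2])"
```

```text
t: 0.87
tool_pos: [0.3683, -0.3129, 0.2064]
tool_rot: [-3.112, 0.425, 0.0]
contact_force: [1.2, -0.7, 0.2]
opening: -0.0002
pos [ 0.3683 -0.3129  0.2064] F [ 1.2 -0.7  0.2] t 0.8667 open -0.0002 q5 0.98
row [  5.27 -18.58   0.65] [-0.001   0.0003 -0.0013]
```

```bash
python3 -m jog '[[5.3,-18.6,0.6,0,0,0,255],[5.3,-18.6,0.6,0,0,0,255],[5.3,-18.6,0.6,0,0,0,255],[5.3,-18.6,0.6,0,0,0,255],[5.3,-18.6,0.6,0,0,0,255],[5.3,-18.6,0.6,0,0,0,255],[5.3,-18.6,0.6,0,0,0,255]]'
python3 -c "
from h import *
goal([.469,-.148,.14]); goal([.455,-.144,.076])"
```

```text
t: 1.45
tool_pos: [0.4696, -0.1466, 0.2003]
tool_rot: [-3.112, 0.42, 0.001]
contact_force: [0.0, -0.2, -0.7]
opening: 0.0
pos [ 0.4696 -0.1466  0.2003] F [ 0.  -0.2 -0.7] t 1.45 open 0.0 q5 1.38
row [-0.02  0.15  6.03] [-0.0008  0.0009  0.0021]
pos [ 0.4696 -0.1466  0.2003] F [ 0.  -0.2 -0.7] t 1.45 open 0.0 q5 1.38
row [-1.47  0.14 12.43] [-0.0008  0.0009  0.0021]
```

```bash
python3 -m jog '[[0,0.1,3,0,0,0,255],[0,0.1,6,0,0,0,255],[-0.3,0.1,7.5,0,0,0,255],[-0.7,0.1,9,0,0,0,255],[-1.1,0.1,10,0,0,0,255],[-1.3,0.1,11,0,0,0,255],[-1.4,0.1,11.6,0,0,0,255],[-1.4,0.1,12,0,0,0,255]]'
python3 -c "
from h import *
goal([.455,-.144,.072])"
```

```text
t: 2.12
tool_pos: [0.4554, -0.1443, 0.08]
tool_rot: [-3.113, 0.422, 0.002]
contact_force: [-2.0, -0.5, 4.1]
opening: 0.0004
pos [ 0.4554 -0.1443  0.08  ] F [-2.  -0.5  4.1] t 2.1167 open 0.0004 q5 1.38
row [-0.04 -0.02  0.8 ] [-0.0004  0.0011  0.0012]
```

```bash
python3 -m jog '[[0,0,0.3,0,0,0,255],[0,0,0.6,0,0,0,255],[0,0,0.8,0,0,0,255],[0,0,0.9,0,0,0,255],[0,0,0.9,0,0,0,255],[0,0,0.9,0,0,0,255]]'
```

```text
t: 2.62
tool_pos: [0.4556, -0.1444, 0.071]
tool_rot: [-3.113, 0.422, 0.001]
contact_force: [-0.5, -0.6, 1.2]
opening: -0.0003
```

```bash
python3 -m jog '[[0,0,0.2,0,0,0,255],[0,0,0.4,0,0,0,255],[0,0,0.4,0,0,0,255],[0,0,0.4,0,0,0,255]]'
```

```text
t: 2.95
tool_pos: [0.4555, -0.1443, 0.0667]
tool_rot: [-3.113, 0.422, 0.001]
contact_force: [-0.6, -0.5, 1.7]
opening: -0.0003
```

Run:
```python
from h import *
s=get_image("scene");t=get_image("top")
f=lambda i:cv2.resize(i,(390,360),interpolation=cv2.INTER_CUBIC)
save(np.hstack([f(s[150:290,100:252]),f(t[145:265,265:395])]),"c2.png")
```

```text
(no output)
```

View pics/c2.png

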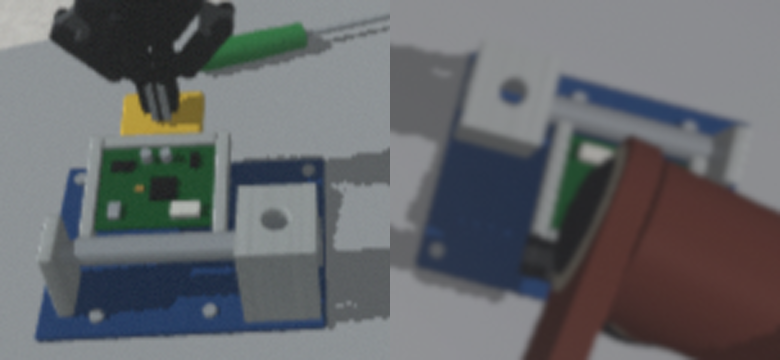

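The fingertips rest on the tab. Blue base now shows through the housing hole at top-view (306,176), so the cross-hole is nearly aligned. I'll press on until there is firm force.

```bash
python3 -m jog '[[0,0,0.2,0,0,0,255],[0,0,0.3,0,0,0,255],[0,0,0.3,0,0,0,255]]'; python3 -m jog '[[0,0,0.2,0,0,0,255],[0,0,0.3,0,0,0,255],[0,0,0.3,0,0,0,255]]'
```

```text
t: 3.3
tool_pos: [0.4554, -0.1443, 0.0634]
tool_rot: [-3.113, 0.422, 0.001]
contact_force: [-1.4, 1.0, 1.9]
opening: -0.0005
t: 3.55
tool_pos: [0.4552, -0.1442, 0.0601]
tool_rot: [-3.113, 0.421, 0.002]
contact_force: [-1.3, 0.6, 1.4]
opening: -0.0001
```

Run:
```python
from h import *
s=get_image("scene")
save(cv2.resize(s[150:250,110:230],(720,600),interpolation=cv2.INTER_CUBIC),"c3.png")
# predicted level tab corners (z .064)
ux=np.array([.959,-.283,0]);uy=np.array([.283,.959,0]);H=np.array([.581,-.092,.085])
for dx in(-130,-90):
  for dy in(-117,-57):
    p=proj("scene",H+ux*dx/1e3+uy*dy/1e3+[0,0,-.021]); print(dx,dy,p.round(1),((p-[110,150])*6).round())
p=proj("scene",get_obs()["tool_pos"]-[0,0,.008]);print("tip",((p-[110,150])*6).round())
```

```text
-130 -117 [149.2 192.7] [235. 256.]
-130 -57 [179.7 191.6] [418. 250.]
-90 -117 [146.7 207.5] [220. 345.]
-90 -57 [178.2 206.4] [409. 338.]
tip [329. 331.]
```

View pics/c3.png

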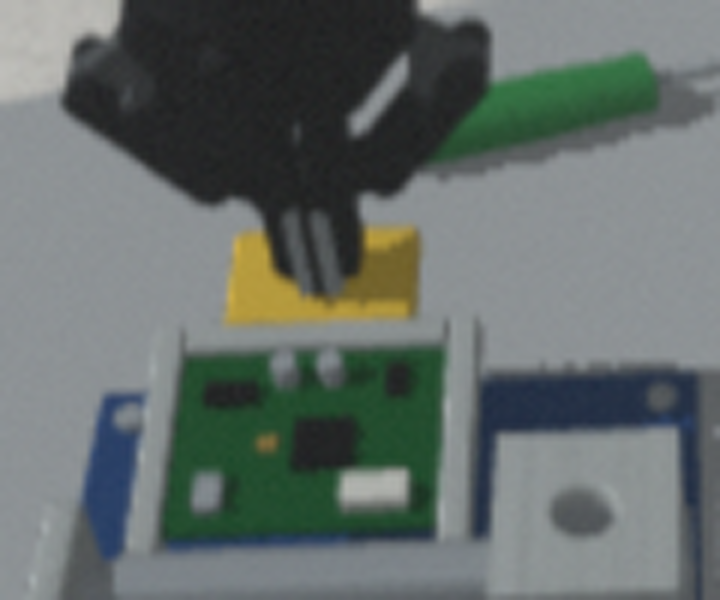

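The tab's edges sit about 3 px above the predicted level position, so the board is still about 7° up. The fingertips are also higher than the TCP suggests, so I'll press by force.

```bash
python3 -m jog '[[0,0,0.3,0,0,0,255],[0,0,0.6,0,0,0,255],[0,0,0.6,0,0,0,255]]'; python3 -m jog '[[0,0,0.2,0,0,0,255],[0,0,0.4,0,0,0,255],[0,0,0.4,0,0,0,255]]'; python3 -m jog '[[0,0,0.1,0,0,0,255],[0,0,0.2,0,0,0,255],[0,0,0.2,0,0,0,255]]'
```

```text
t: 3.85
tool_pos: [0.455, -0.1441, 0.0534]
tool_rot: [-3.112, 0.422, 0.002]
contact_force: [-0.1, -0.4, 0.2]
opening: -0.0001
t: 4.1
tool_pos: [0.4549, -0.1441, 0.0488]
tool_rot: [-3.112, 0.422, 0.002]
contact_force: [-0.6, -0.5, 0.0]
opening: 0.0001
t: 4.35
tool_pos: [0.4549, -0.144, 0.0469]
tool_rot: [-3.112, 0.422, 0.003]
contact_force: [-2.3, 0.6, 4.1]
opening: 0.0001
```

```bash
python3 -m jog '[[0,0,0.1,0,0,0,255],[0,0,0.2,0,0,0,255],[0,0,0.2,0,0,0,255]]'; python3 -m jog '[[0,0,0.1,0,0,0,255],[0,0,0.2,0,0,0,255],[0,0,0.2,0,0,0,255]]'
python3 - <<'E'
from h import *
s=get_image("scene")
save(cv2.resize(s[150:250,110:230],(720,600),interpolation=cv2.INTER_CUBIC),"c4.png")
b=blobs(s,(22,120,100),(34,255,255));print(b)
E
```

```text
t: 4.6
tool_pos: [0.4549, -0.1441, 0.0468]
tool_rot: [-3.112, 0.421, 0.005]
contact_force: [-7.8, 3.5, 15.0]
opening: 0.0002
t: 4.85
tool_pos: [0.455, -0.1441, 0.0468]
tool_rot: [-3.112, 0.421, 0.007]
contact_force: [-7.7, 2.9, 16.7]
opening: -0.0001
[([149, 193, 31, 14, 256], [164.6, 200.7]), ([445, 314, 46, 32, 1080], [466.9, 329.8])]
```

View pics/c4.png

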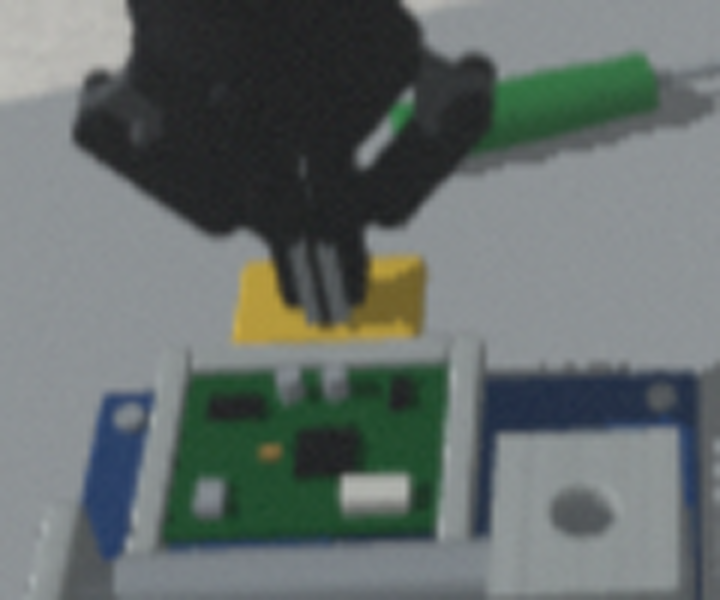

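Firm stop: 16.7 N with no further motion, and the tab edges now match the level prediction. With the tab top at z=64 mm, the shut fingertips sit about 17 mm *above* the reported TCP, not 8 mm below as specified. I'll check the lateral offset, then lift away.

```bash
python3 - <<'E'
from h import *
o=get_obs()["tool_pos"]; p=o.copy();p[2]=.064
print("TCPxy@.064 ->crop",((proj("scene",p)-[110,150])*6).round(), "seen tip", onz("scene",110+324/6,150+318/6,.064).round(4), o.round(4))
E
python3 -m jog '[[0,0,-2,0,0,0,255],[0,0,-6,0,0,0,255],[0,0,-10,0,0,0,255],[0,0,-14,0,0,0,255],[0,0,-15,0,0,0,200],[0,0,-15,0,0,0,150]]'
python3 -c "
from h import *
goal([.605,.152,.2])
print(blobs(get_image('scene'),(22,120,100),(34,255,255)))"
```

```text
TCPxy@.064 ->crop [324. 305.] seen tip [ 0.4607 -0.1452  0.064 ] [ 0.4549 -0.1441  0.0468]
t: 5.4
tool_pos: [0.4582, -0.1455, 0.2015]
tool_rot: [3.112, -0.421, 0.007]
contact_force: [0.9, 0.7, -0.1]
opening: 0.0236
pos [ 0.4582 -0.1455  0.2015] F [ 0.9  0.7 -0.1] t 5.4 open 0.0236 q5 1.38
row [  6.25 -32.59   0.15] [ 0.0009 -0.0046  0.0017]
[([149, 193, 31, 14, 391], [164.4, 199.6]), ([445, 315, 46, 31, 1069], [466.9, 329.7])]
```

```bash
python3 -m jog '[[6.2,-32.6,0.1,0,-0.004,0,90],[6.2,-32.6,0.1,0,-0.004,0,90],[6.2,-32.6,0.1,0,-0.004,0,90],[6.2,-32.6,0.1,0,-0.004,0,90],[6.2,-32.6,0.1,0,-0.004,0,90],[6.2,-32.6,0.1,0,-0.004,0,90],[6.2,-32.6,0.1,0,-0.004,0,90],[6.2,-32.6,0.1,0,-0.004,0,90]]'
python3 -m jog '[[0,0,0,0,0,0,90]]'
python3 -c "
from h import *
goal([.605,.152,.12]);goal([.605,.152,.06])"
```

```text
t: 6.12
tool_pos: [0.602, 0.1551, 0.1931]
tool_rot: [3.113, -0.42, -0.015]
contact_force: [1.5, -0.9, -0.1]
opening: 0.0552
t: 6.2
tool_pos: [0.6024, 0.1605, 0.1895]
tool_rot: [-3.113, 0.412, 0.02]
contact_force: [-0.6, -0.5, 0.1]
opening: 0.0551
pos [0.6024 0.1605 0.1895] F [-0.6 -0.5  0.1] t 6.2 open 0.0551 q5 1.97
row [0.56 0.75 6.95] [0.0006 0.0131 0.0074]
pos [0.6024 0.1605 0.1895] F [-0.6 -0.5  0.1] t 6.2 open 0.0551 q5 1.97
row [ 0.64  0.74 12.94] [0.0006 0.0131 0.0074]
```

```bash
python3 -m jog '[[0.5,0.7,3,0,0.013,0.007,90],[0.6,0.7,5,0,0.013,0.007,90],[0.6,0.7,5,0,0.013,0.007,90],[0.6,0.7,5,0,0.013,0.007,90]]'
python3 - <<'E'
from h import *
goal([.605,.152,.06])
s=get_image("scene")
save(cv2.resize(s[150:260,280:412],(720,600),interpolation=cv2.INTER_CUBIC),"c5.png")
p=get_obs()["tool_pos"]
for dz in(0,.02,.04): print(dz,((proj("scene",p+[0,0,dz])-[280,150])*5.455).round())
E
```

```text
t: 6.53
tool_pos: [0.6031, 0.1518, 0.1351]
tool_rot: [3.11, -0.423, -0.012]
contact_force: [1.0, -0.0, -0.1]
opening: 0.0553
pos [0.6031 0.1518 0.1351] F [ 1.  -0.  -0.1] t 6.5333 open 0.0553 q5 1.97
row [ 0.23 -0.09  7.51] [0.0035 0.0071 0.0002]
0 [343. 215.]
0.02 [354. 170.]
0.04 [364. 123.]
```

View pics/c5.png

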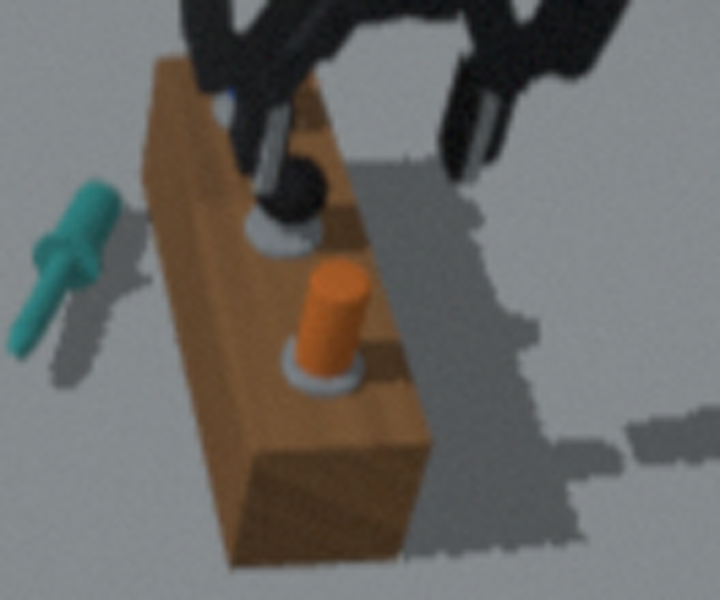

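The orange knob at crop (340,320) lies between and below the jaws, whose tips are at crop (270,190) and (460,180). The turquoise pin, at crop (60,260), now leans differently from before. I have not been near it, and it is clear of the jaws. Descending.

```bash
python3 -m jog '[[0.2,0,2,0,0.007,0,90],[0.2,0,4,0,0.007,0,90],[0.2,0,5.5,0,0.007,0,90],[0.2,0,6.5,0,0.007,0,90],[0.2,0,7.3,0,0.007,0,90],[0.2,0,7.3,0,0.007,0,90]]'
python3 - <<'E'
from h import *
goal([.605,.152,.062])
s=get_image("scene")
save(cv2.resize(s[150:260,280:412],(720,600),interpolation=cv2.INTER_CUBIC),"c6.png")
p=get_obs()["tool_pos"]
for dz in(0,.02,.04): print(dz,((proj("scene",p+[0,0,dz])-[280,150])*5.455).round())
E
```

```text
t: 7.08
tool_pos: [0.6059, 0.1511, 0.0639]
tool_rot: [3.11, -0.424, 0.004]
contact_force: [-0.4, -0.5, -0.3]
opening: 0.0551
pos [0.6059 0.1511 0.0639] F [-0.4 -0.5 -0.3] t 7.0833 open 0.0551 q5 1.97
row [-0.11 -0.06  0.19] [ 0.0023 -0.0029 -0.0003]
0 [310. 371.]
0.02 [319. 331.]
0.04 [328. 290.]
```

View pics/c6.png

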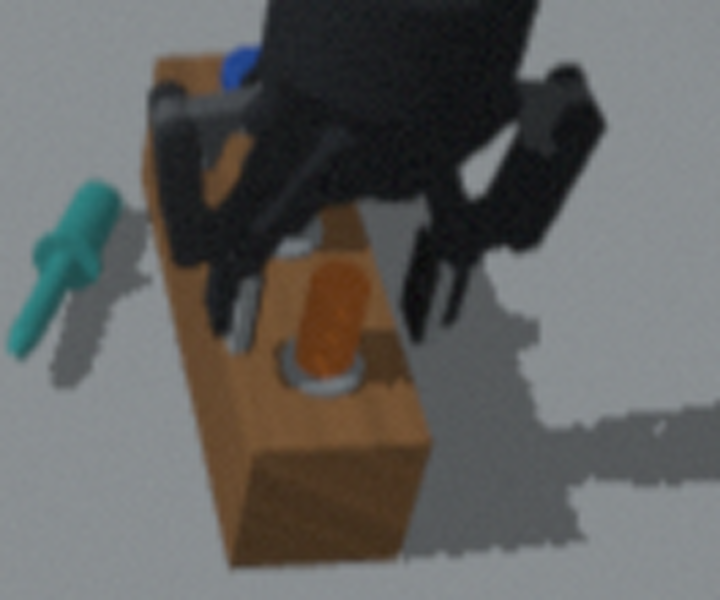

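The jaw tips at (238,345) and (415,335) straddle the knob at (333,320). I'll lower 3 mm and close.

```bash
python3 -m jog '[[-0.1,0,0.4,0,0,0,130],[-0.1,0,0.4,0,0,0,160],[-0.1,0,0.4,0,0,0,190],[-0.1,0,0.4,0,0,0,255],[-0.1,0,0.4,0,0,0,255],[-0.1,0,0.4,0,0,0,255]]' 50; python3 -m jog '[[0,0,0,0,0,0,255],[0,0,0,0,0,0,255]]'
```

```text
t: 7.63
tool_pos: [0.6062, 0.1516, 0.062]
tool_rot: [3.111, -0.424, 0.008]
contact_force: [-1.2, -0.5, 3.6]
opening: 0.0188
t: 7.8
tool_pos: [0.6062, 0.1516, 0.062]
tool_rot: [3.111, -0.424, 0.008]
contact_force: [-0.8, -0.2, 0.4]
opening: 0.0185
```

```bash
python3 -m jog '[[0,0,-2,0,0,0,255],[0,0,-5,0,0,0,255],[0,0,-8,0,0,0,255],[0,0,-11,0,0,0,255],[0,0,-12,0,0,0,255],[0,0,-12,0,0,0,255],[0,0,-12,0,0,0,255]]'
python3 - <<'E'
from h import *
goal([.581,-.092,.19])
print(blobs(get_image("scene"),(5,150,80),(20,255,255)))
E
```

```text
t: 8.38
tool_pos: [0.6052, 0.1518, 0.181]
tool_rot: [3.111, -0.424, 0.007]
contact_force: [-0.7, 0.2, -1.8]
opening: 0.0189
pos [0.6052 0.1518 0.181 ] F [-0.7  0.2 -1.8] t 8.3833 open 0.0189 q5 1.97
row [ 4.19 24.15 -0.85] [ 0.0014 -0.0049 -0.0001]
[([346, 146, 14, 25, 210], [352.7, 157.9])]
```

```bash
python3 -m jog '[[2.1,12,-0.8,0,-0.005,0,255],[2.1,12,-0.8,0,-0.005,0,255],[2.1,12,-0.8,0,-0.005,0,255],[4.2,22,-0.8,0,-0.005,0,255],[4.2,23.5,-0.8,0,-0.005,0,255],[4.2,24.1,-0.8,0,-0.005,0,255],[4.2,24.1,-0.8,0,-0.005,0,255],[4.2,24.1,-0.8,0,-0.005,0,255]]'
python3 -m jog '[[0,0,0,0,0,0,255],[0,0,0,0,0,0,255]]'
python3 -c "
from h import *
goal([.581,-.092,.155])"
```

```text
t: 9.1
tool_pos: [0.5786, -0.0932, 0.1847]
tool_rot: [3.111, -0.43, -0.013]
contact_force: [-0.2, 0.8, -1.5]
opening: 0.0188
t: 9.27
tool_pos: [0.5775, -0.0919, 0.1822]
tool_rot: [3.112, -0.428, -0.019]
contact_force: [-0.1, 0.5, -1.1]
opening: 0.0185
pos [ 0.5775 -0.0919  0.1822] F [-0.1  0.5 -1.1] t 9.2667 open 0.0185 q5 1.56
row [ 0.38 -0.09  2.72] [ 0.0018  0.0122 -0.0031]
```

```bash
python3 -m jog '[[0.35,0,1,0,0.012,0,255],[0.35,0,2.7,0,0.012,0,255],[0.35,0,2.7,0,0.012,0,255],[0.35,0,2.7,0,0.012,0,255]]'
python3 - <<'E'
from h import *
goal([.581,-.092,.15])
s=get_image("scene");t=get_image("top")
f=lambda i:cv2.resize(i,(390,600),interpolation=cv2.INTER_CUBIC)
save(np.hstack([f(s[170:270,175:240]),f(t[120:220,270:335])]),"c7.png")
p=get_obs()["tool_pos"]
for X in (p+[0,0,.004-.06],p+[0,0,.004],[.581,-.092,.085]): print(((proj("scene",X)-[175,170])*6).round(),((proj("top",X)-[270,120])*6).round()+[390,0])
E
```

```text
t: 9.6
tool_pos: [0.5795, -0.0912, 0.1534]
tool_rot: [3.111, -0.425, -0.007]
contact_force: [-0.0, -0.3, -0.2]
opening: 0.0184
pos [ 0.5795 -0.0912  0.1534] F [-0.  -0.3 -0.2] t 9.6 open 0.0184 q5 1.56
row [0.17 0.03 0.34] [ 0.0017  0.004  -0.0012]
[182. 356.] [607. 323.]
[165. 212.] [628. 293.]
[187. 389.] [601. 329.]
```

View pics/c7.png

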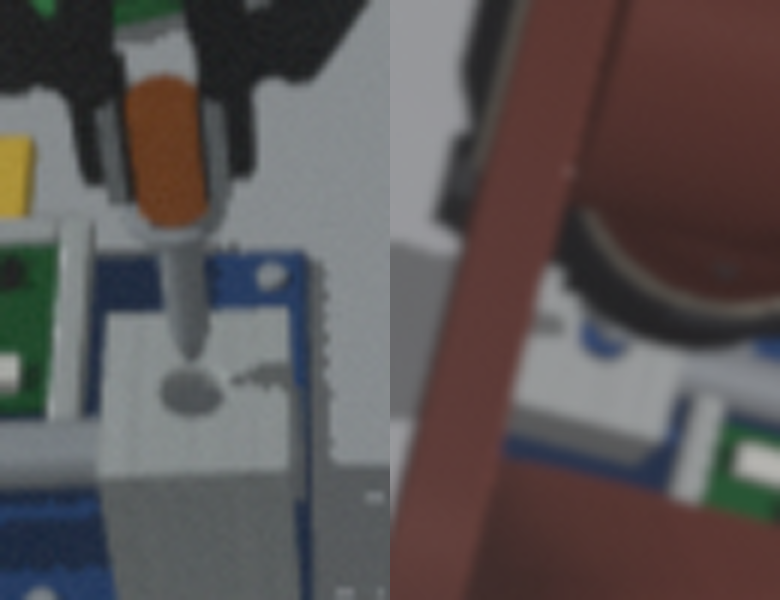

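The pin tip is at crop (191,360) and the hole centre at (191,392). Dropped straight down, the tip would land about 1 mm off in x and 1.2 mm off in y. I'll correct that and descend in stages.

```bash
python3 -m jog '[[0.13,0.09,0,0,0.004,0,255],[0.13,0.09,0.8,0,0.004,0,255],[0.13,0.09,1.6,0,0.004,0,255],[0.13,0.09,2.4,0,0.004,0,255],[0.13,0.09,2.8,0,0.004,0,255],[0.13,0.09,2.8,0,0.004,0,255]]'
python3 -c "
from h import *
goal([.5805,-.0922,.081])"
```

```text
t: 10.2
tool_pos: [0.5806, -0.0931, 0.1254]
tool_rot: [3.111, -0.426, 0.001]
contact_force: [0.4, 0.6, -1.5]
opening: 0.0186
pos [ 0.5806 -0.0931  0.1254] F [ 0.4  0.6 -1.5] t 10.2 open 0.0186 q5 1.56
row [-0.03 -0.09  4.44] [ 0.0018 -0.0006 -0.0019]
```

```bash
python3 -m jog '[[0,-0.06,0.8,0,0,0,255],[0,-0.06,1.6,0,0,0,255],[0,-0.06,2.4,0,0,0,255],[0,-0.06,2.8,0,0,0,255],[0,-0.06,2.8,0,0,0,255]]'
python3 -c "
from h import *
goal([.5805,-.0922,.081])"
```

```text
t: 10.62
tool_pos: [0.5796, -0.0922, 0.0954]
tool_rot: [3.111, -0.427, -0.004]
contact_force: [-0.5, -1.1, -1.3]
opening: 0.0188
pos [ 0.5796 -0.0922  0.0954] F [-0.5 -1.1 -1.3] t 10.6167 open 0.0188 q5 1.56
row [ 0.09 -0.03  1.44] [ 0.0017  0.0025 -0.002 ]
```

```bash
python3 -m jog '[[0.05,0,0.6,0,0,0,255],[0.05,0,1.1,0,0,0,255],[0.05,0,1.4,0,0,0,255],[0.05,0,1.5,0,0,0,255],[0.05,0,1.5,0,0,0,255]]'; python3 -m jog '[[0,0,0.15,0,0,0,255],[0,0,0.15,0,0,0,255]]'
```

```text
t: 11.03
tool_pos: [0.5801, -0.0924, 0.081]
tool_rot: [3.111, -0.426, -0.005]
contact_force: [-2.3, -0.3, 3.3]
opening: 0.0189
t: 11.2
tool_pos: [0.5802, -0.0924, 0.081]
tool_rot: [3.111, -0.426, -0.005]
contact_force: [-3.6, 1.5, 7.3]
opening: 0.0184
```

Contact comes exactly at the expected height (TCP z = 0.081), with 7 N and no further motion. Releasing now.

```bash
python3 -m jog '[[0,0,0,0,0,0,200],[0,0,0,0,0,0,150],[0,0,0,0,0,0,110],[0,0,0,0,0,0,100],[0,0,0,0,0,0,100]]'; python3 -m jog '[[0,0,-2,0,0,0,100],[0,0,-5,0,0,0,100],[0,0,-8,0,0,0,100],[-4,0,-11,0,0,0,100],[-8,0,-14,0,0,0,100],[-10,5,-15,0,0,0,100],[-12,9,-15,0,0,0,100],[-12,12,-15,0,0,0,100]]'; python3 -m jog '[[0,0,0,0,0,0,100],[0,0,0,0,0,0,100]]'
python3 - <<'E'
from h import *
goal([0.5,-.2,.2])
s=get_image("scene");t=get_image("top")
f=lambda i:cv2.resize(i,(400,500),interpolation=cv2.INTER_CUBIC)
save(np.hstack([f(s[165:290,120:240]),f(t[130:255,270:390])]),"c8.png")
print(blobs(s,(5,150,80),(20,255,255)),blobs(s,(22,120,100),(34,255,255)))
for z in(.085,.089,.129): print(z,proj("scene",[.581,-.092,z]).round(1))
E
```

```text
t: 11.62
tool_pos: [0.5802, -0.0924, 0.0808]
tool_rot: [3.111, -0.426, -0.005]
contact_force: [0.4, 0.0, 0.7]
opening: 0.0521
t: 12.28
tool_pos: [0.4369, -0.1661, 0.2329]
tool_rot: [3.11, -0.421, 0.001]
contact_force: [-0.3, -0.9, 0.7]
opening: 0.0521
t: 12.45
tool_pos: [0.4363, -0.1677, 0.2337]
tool_rot: [3.109, -0.427, 0.003]
contact_force: [0.6, -0.3, -0.4]
opening: 0.0521
pos [ 0.4363 -0.1677  0.2337] F [ 0.6 -0.3 -0.4] t 12.45 open 0.0521 q5 1.32
row [7.   1.38 3.39] [ 0.003  -0.0026 -0.0027]
[([199, 214, 12, 22, 205], [205.1, 224.7])] [([149, 193, 31, 14, 391], [164.4, 199.6]), ([445, 315, 46, 31, 1068], [466.9, 329.7])]
0.085 [206.1 234.8]
0.089 [205.9 233.4]
0.129 [204.1 218.1]
```

View pics/c8.png

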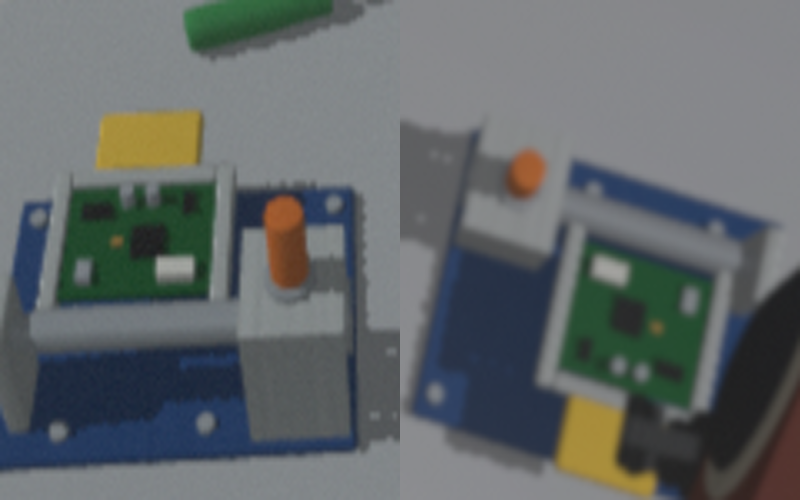

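The pin stands upright with its collar on the housing, its knob at scene (205,225), which matches the seated prediction. The board is level and the arm is clear, so I'm handing in.

```bash
python3 -c "from station import finish_job; print(finish_job())"
```

```text
the job is handed in; nothing more can be done
None
```

The job is done and handed in at about 12.5 s on the robot's clock. I pressed the yellow tab down to its firm stop (about 16 N), then pushed the orange-knobbed pin down through the housing and shaft and let go of it.

**Last checks:**
- **Pin:** it stopped at the expected height with about 7 N. The last picture shows it upright, with its collar on the housing and its knob at (205,225), where a seated pin should appear.
- **Board:** the tab stayed in its level position to the end.
- **Arm:** it is clear of everything.

**What disagreed:**
- **Fingertip height:** judged by the tab's level height, the shut fingertips sat about 17 mm above the reported TCP, not 8 mm ahead of it. I worked from measured contact heights instead.
- **Turquoise pin:** it leaned differently between two early pictures. I never went near it, and don't know why it moved.

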